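# Lever open the stuck gear-case cover

## Robot

A 7-joint arm with a two-finger parallel gripper is mounted at the origin on the work surface. World frame = base frame: x ahead of the robot, y to its left, z up, the work surface at z = 0. Lengths are in m, angles in rad, forces in N, time in s.
With the tool pointing down it reaches from about 0.4 to 0.85 m from the base axis. Payload 10.4 kg.
Tool frame: the origin (TCP) lies at the very end of the fingers, on their centre line; the grasp point (between the pads) lies 19 mm behind it (manip.grip_point_offset is the distance from the TCP to the grasp point, in m); z points along the fingers, y is the line along which they close (so a half turn about z gives the same grasp; the last joint's range is limited). The gripper opens to 85 mm and grips with 20 to 120 N. Pads are 22 mm wide; open, the fingers measure 114 mm over their backs; the gripper's body (76 mm by 85 mm) begins 54 mm behind the grasp point. The pads swing forward as they close: fully open they stand 13 mm farther back than shut.
Start: joints at [1.155, 0.332, -0.065, 1.46, 0.022, 1.35, -0.088], TCP at [0.239, -0.577, 0.231] pointing down, gripper open.
Joint ranges: [-2.6, 2.6], [-0.5, 2.12], [-1.47, 1.34], [0.16, 2.42], [-1.27, 4.41], [0.06, 2.06], [-2.6, 2.6]. Speed limits (rad/s): [2.22, 2.22, 2.79, 2.79, 3.14, 3.14, 3.14].

## Interface

Orientations are given as a unit quaternion [x, y, z, w].
In Python, from workcell import manip gives the robot as it stands. The module is installed in compiled form; this text tells all that it offers.
- The arm moves only by the tool step_arm, never from a script. Its argument "moves" is a list of rows, each a list of 7 numbers: the closure, from 0 (fully open) to 1 (shut), then the shift along the world's x, y, z in mm, then the turn, a rotation vector about the world's x, y, z in rad. In form: [[grip, tx, ty, tz, ax, ay, az], ...]. A call has 1 to 10 rows; each row is the pose to reach, as a shift and turn from the pose commanded when the call began; what a row does not reach only later rows make up. A row lasts 1/10 s, in which the tool goes at most 50 mm and 8.59 degrees, less where a joint would pass 70% of its speed; a pose out of reach is approached as far as the arm can. A call with a gripper value outside its range is refused whole. The fingers move at their own pace and stop on an object; "grip_force" is the grip in N (left out, the last holds). Time passes only in rows, so rows that repeat a pose let the fingers close. It gives the time, the measured TCP pose, the force, the opening and the grip force at its end, in the units of the state.
- manip.get_obs(): the state, without advancing time (a new reading comes with each control period).
- manip.camera(name): name is "scene" or "top" or "wrist"; returns a dict with "image" (420x560x3 uint8, blue, green, red), "K" (3x3 intrinsics, pixels), "rvec" (rotation vector, rad) and "tvec" (3), from world to camera coordinates, as OpenCV has them; the wrist camera has in their place "mount" (4x4, takes a point from camera to tool coordinates, whose origin is the TCP and whose axes are the flange's). Camera axes: x right, y down, z forward; pixel columns grow to the right and rows downward; lengths in m; the calibration is good to about 2 mm. A picture is of the moment at which its call begins: read the wrist's pose just before it. There is no depth.
- manip.hand_in(): hands the job in; it is judged then, once.
The state is a dict: "clock": time; "joint_pos": joint angles; "joint_velocities": joint speeds; "tau": joint torques, N m; "position": TCP position; "ee_rot": TCP orientation; "ft_force": force on the tool from outside, world axes, zero at the start; "torque": the same for the moment, N m; "grip_width": opening from 0.0 (shut) to 1.0 (fully open); "grasp_force": force on a finger pad.
Only numpy, scipy, OpenCV 4.12 (cv2) and the standard library are available. Lean on these libraries where they do the work, as an engineer would, in place of code of your own. Each camera call takes 0.05 s, during which the arm holds its last target. There are 200 camera calls.

## Task

The hinged cover of the gear case is stuck shut: take the green-handled pry blade out of the slotted rack, lay it down flat on the black mat and let go, then take it up again lying flat. Push its blade into the gap above the yellow lip, lever the cover up with it until the cover stands at least 30 degrees open by itself, and then lay the blade flat on the mat again and let go. Do not touch the cover with the hand, and leave all the other things where they are.

Things in the scene. Friction and masses are not known exactly. Their poses are not given: they have to be found in the camera images.
- pry_blade: pry blade: green handle (100 long x 30 wide x 14 mm thick), steel blade (28 x 3 mm), blade's end 130 mm from the handle's centre; 0.16 kg, balances 25 mm ahead of the handle's centre. Origin: handle's centre. x to the blade's end, y across the thickness, z across the width. Starts on edge (z up) in a slot of the rack, lower edge 10 mm above the table; lying flat, y is vertical, up or down
- blade_tip (a point): middle of the blade's end edge, 130 mm along x from the handle's centre
- rack: fixed wooden rack, 120 (x) x 170 (y) mm, base 10 mm thick; two combs across it at x = +-40 mm (12 mm thick, 26 mm high) form three slots 17 mm wide at y = -55, 0, +55 mm. Tools stand on edge in them, handle's centre near x = 0; between the combs 68 mm are free for the fingers. Origin: centre of the underside
- mat: black rubber mat fixed on the table, 280 (x) x 170 (y) x 3 mm. Origin: centre of the underside
- gear_case: fixed grey gear case, 140 (x) x 180 (y) mm, 70 mm high without cover, walls 6 mm. Front is its -x wall. In the middle 60 mm the front wall is only 61 mm high, which leaves a gap 9 mm high under the cover; before it a yellow lip juts out 16 mm (60 mm wide, top at 61 mm). Origin: centre of the underside
- seam (a point): centre of the gap, in the outer face of the front wall: 70 mm towards -x of the gear case's centre, 65.5 mm high. The gap runs 30 mm either way along y, from 61 to 70 mm high. Its axes are those of the gear case: the blade goes in along +x
- hinge_line (a point): middle of the cover's hinge at the back edge of the gear case, 140 mm behind the seam, 70 mm above the table; the hinge runs along the gear case's y
- cover (a joint): angle of the cover about its hinge, rad: 0 shut, grows as the front edge rises, up to 1.7. The cover: white plate 140 x 180 x 8 mm with a blue panel, flush with the case, no handle, 0.3 kg; its hinge is stiff (some 5 N at the front edge raise it) and it stays where it is left
- cover_edge (a point): middle of the cover's front edge, mid-thickness; it turns with the cover
- file: bystander: flat file with a wooden handle of the same size as the pry blade's and a dark blade, on edge in another slot. Origin: centre of the handle
- parallel: bystander: aluminium bar 160 x 14 x 30 mm, on edge in the third slot. Origin: its centre
- spool_a: bystander: black flanged spool, foot 68 mm across, 70 mm high. Origin: under its centre
- spool_b: bystander: a like spool
- gear_motor: bystander: dark square gearbox 75 mm wide with a yellow cap, 120 mm high. Origin: under its centre
- oil_bottle: bystander: yellow bottle, 56 mm across, 130 mm high. Origin: under its centre
- wrench: bystander: steel wrench lying on the table to the left of the gear case, towards the robot

How it is judged:
By the outcome, as a careful person would: the job done as asked, in the order asked, and still so for the second after the job is handed in, with the robot touching nothing.
It also fails if it takes over 72 s, if anything falls off the work surface, if the arm or the gripper's body presses on something with over 40 N, if the wrist force passes 120 N, or if a joint passes its speed limit or range.

## Working session

There is one attempt and no reset: what is moved stays moved. The work goes in short steps, Python scripts to look and compute and a tool call to move; the robot and the scene stay as the last step left them, time stands still between calls to the robot, and variables do not carry over. Pictures are saved under pics/ and viewed, at most 10 in all, crops included, and the job is handed in when it is done.

Besides the shell and the picture viewer there is one more tool, called after ">>>" by a JSON object that holds its "method" and its "body", one argument or row to a line. step_arm: Moves the arm, as the interface text tells. Its arguments: {"type":"object","properties":{"moves":{"type":"array","items":{"type":"array","items":{"type":"number"}}},"grip_force":{"type":"number"}},"required":["moves"]}

```bash
mkdir -p pics; cat > h.py <<'E'
import numpy as np, cv2
from workcell import manip
from scipy.spatial.transform import Rotation as R
def ray(c,u,v,obs=None):
    K=np.array(c["K"]); d=np.linalg.inv(K)@[u,v,1.]
    if "mount" in c:
        M=np.array(c["mount"]); T=np.eye(4); T[:3,:3]=R.from_quat(obs["ee_rot"]).as_matrix(); T[:3,3]=obs["position"]
        W=T@M; return W[:3,3], W[:3,:3]@d
    Rm=cv2.Rodrigues(np.array(c["rvec"],float))[0]; t=np.array(c["tvec"],float).ravel()
    return -Rm.T@t, Rm.T@d
def onz(c,u,v,z,obs=None):
    o,d=ray(c,u,v,obs); return o+d*(z-o[2])/d[2]
def cross(rs):
    A=np.zeros((3,3));b=np.zeros(3)
    for o,d in rs:
        d=d/np.linalg.norm(d);P=np.eye(3)-np.outer(d,d);A+=P;b+=P@o
    p=np.linalg.solve(A,b)
    return p,[float(np.linalg.norm(np.cross(p-o,d/np.linalg.norm(d)))) for o,d in rs]
def proj(c,p,obs=None):
    if "mount" in c:
        M=np.array(c["mount"]); T=np.eye(4); T[:3,:3]=R.from_quat(obs["ee_rot"]).as_matrix(); T[:3,3]=obs["position"]
        q=np.linalg.inv(T@M)@np.append(p,1); q=np.array(c["K"])@q[:3]; return q[:2]/q[2]
    return cv2.projectPoints(np.array([p],float),np.array(c["rvec"],float),np.array(c["tvec"],float),np.array(c["K"],float),None)[0].ravel()
E
python3 - <<'E'
from h import *
import pickle
o=manip.get_obs(); print({k:np.round(v,3).tolist() for k,v in o.items()}, manip.grip_point_offset)
for n in("top","scene"):
    c=manip.camera(n); pickle.dump(c,open(n+".pkl","wb")); cv2.imwrite(f"pics/{n}0.png",c["image"]); print(n,c["K"],ray(c,280,210))
E
```

```text
{'clock': 0.0, 'joint_pos': [1.155, 0.333, -0.065, 1.461, 0.022, 1.35, -0.089], 'joint_velocities': [0.0, 0.001, 0.002, 0.002, 0.0, 0.0, -0.001], 'tau': [0.001, -62.545, 0.05, -39.161, 0.016, 0.01, 0.0], 'position': [0.239, -0.577, 0.231], 'ee_rot': [0.981, 0.195, -0.0, -0.001], 'ft_force': [-1.157, -0.026, -0.749], 'torque': [0.057, 0.015, -0.024], 'grasp_force': 0.0, 'grip_width': 1.001} 0.0187
top [[521.83428889   0.         281.47200648]
 [  0.         521.83428889 197.5707686 ]
 [  0.           0.           1.        ]] (array([ 0.29587966, -0.0026439 ,  1.36147577]), array([ 1.88561741e-01, -7.95268756e-04, -9.82353861e-01]))
scene [[386.9353276    0.         277.32255157]
 [  0.         386.9353276  203.72159582]
 [  0.           0.           1.        ]] (array([ 1.15494383, -0.47189632,  0.55464057]), array([-0.64135778,  0.53280232, -0.55235229]))
```

View pics/top0.png

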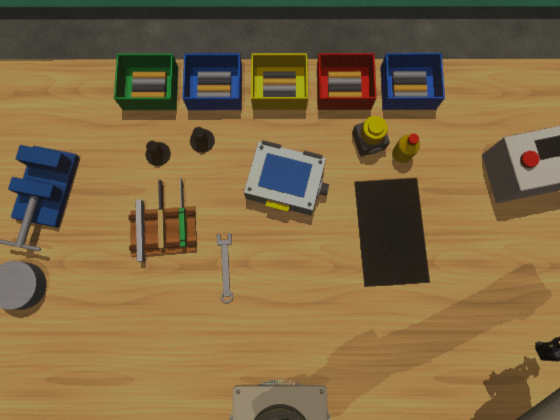

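View pics/scene0.png

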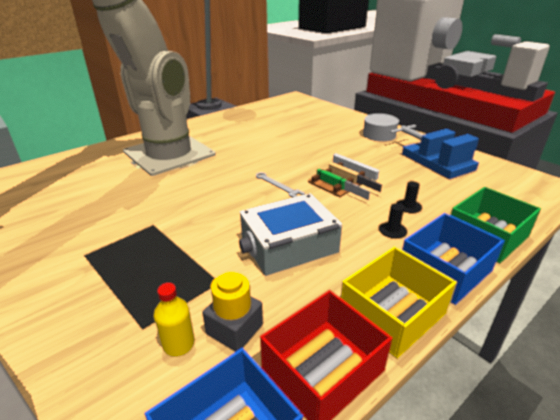

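The top view shows the green handle at (183,230) with its blade pointing up (+x). The file is at (161,215), the bar at (140,230), the case at (286,177) with its yellow lip at (277,206), and the mat at (391,232). The scene view shows the same, with green at (331,180).

```bash
python3 - <<'E'
from h import *
import pickle
T=pickle.load(open("top.pkl","rb"));S=pickle.load(open("scene.pkl","rb"))
def mask(c,lo,hi,box):
    h=cv2.cvtColor(c["image"],cv2.COLOR_BGR2HSV);m=cv2.inRange(h,lo,hi);x0,y0,x1,y1=box
    z=np.zeros_like(m);z[y0:y1,x0:x1]=m[y0:y1,x0:x1];return z
def rect(m):
    cs=cv2.findContours(m,0,2)[0];k=max(cs,key=cv2.contourArea);return k,cv2.minAreaRect(k)
kt,g=rect(mask(T,(40,90,40),(85,255,255),(165,190,205,260)));print("green top",g)
ks,gs=rect(mask(S,(40,90,40),(85,255,255),(300,160,370,200)));print("green scene",gs)
print("cross",cross([ray(T,*g[0]),ray(S,*gs[0])]))
b=cv2.boxPoints(g);print("z=.04",[onz(T,*p,.04).round(3) for p in b])
k,m=rect(mask(T,(0,0,0),(180,255,45),(345,170,440,295)));print("mat",m);ap=cv2.boxPoints(m)
print([onz(T,*p,.003).round(3) for p in ap],onz(T,*m[0],.003))
k,l=rect(mask(T,(22,150,120),(35,255,255),(260,195,300,215)));print("lip",l,onz(T,*l[0],.061),[onz(T,*p,.061).round(3) for p in cv2.boxPoints(l)])
k,bl=rect(mask(T,(100,120,60),(125,255,255),(255,145,320,205)));print("panel",bl,onz(T,*bl[0],.078),[onz(T,*p,.078).round(3) for p in cv2.boxPoints(bl)])
k,bs=rect(mask(S,(100,120,60),(125,255,255),(245,195,330,240)));print(bs)
print("cross panel",cross([ray(T,*bl[0]),ray(S,*bs[0])]))
# blade end row
for z in(.025,):
  print("blade end",onz(T,183,180,z))
E
python3 -c "
import cv2;a=cv2.imread('pics/top0.png')
cv2.imwrite('pics/crop.png',cv2.resize(a[130:270,120:340],None,fx=3.6,fy=3.6,interpolation=2))"
```

```text
green top ((182.0, 227.0), (38.0, 6.0), 90.0)
green scene ((330.8082275390625, 177.82192993164062), (31.614543914794922, 10.924397468566895), 24.443954467773438)
cross (array([0.50872038, 0.25047575, 0.02697205]), [0.0011482299331712045, 0.0011482299331710625])
z=.04 [array([0.555, 0.257, 0.04 ]), array([0.555, 0.241, 0.04 ]), array([0.457, 0.238, 0.04 ]), array([0.457, 0.253, 0.04 ])]
mat ((391.5506286621094, 231.78089904785156), (104.90626525878906, 63.616905212402344), 84.5596694946289)
[array([ 0.631, -0.205,  0.003]), array([ 0.647, -0.376,  0.003]), array([ 0.37 , -0.385,  0.003]), array([ 0.355, -0.221,  0.003])] [ 0.49764089 -0.29676911  0.003     ]
lip ((276.79412841796875, 205.8235626220703), (23.283418655395508, 4.6081767082214355), 14.03624439239502) [0.55632863 0.00442341 0.061     ] [array([0.558, 0.035, 0.061]), array([0.57 , 0.032, 0.061]), array([ 0.555, -0.026,  0.061]), array([ 0.543, -0.023,  0.061])]
panel ((284.5294189453125, 174.88235473632812), (46.081764221191406, 32.98484420776367), 14.03624439239502) [ 0.63303802 -0.01541485  0.078     ] [array([0.606, 0.051, 0.078]), array([0.69 , 0.031, 0.078]), array([ 0.66 , -0.083,  0.078]), array([ 0.577, -0.061,  0.078])]
((289.632080078125, 216.46226501464844), (24.038095474243164, 58.92767333984375), 74.05460357666016)
cross panel (array([ 0.63400401, -0.01411989,  0.07810226]), [0.0016132399186435595, 0.0016132399186435935])
blade end [0.63361781 0.25198669 0.025     ]
```

View pics/crop.png

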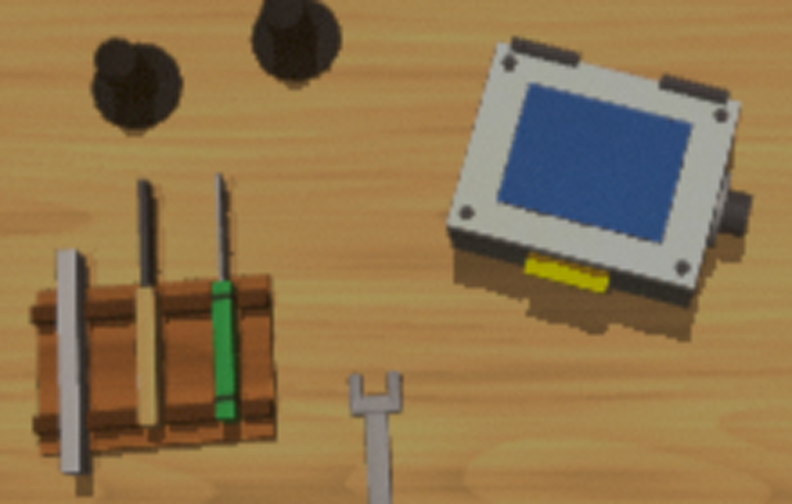

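The crop shows the handle from (217,283) to (227,418), the rack at (38..273, 278..455), the lip at (567,272) and the case yawed about -14°. Coarse positions agree: handle (0.508,0.250,0.027) and panel height 78 mm. I'll look closer with the wrist camera.

```bash
python3 - <<'E'
from h import *
c=manip.camera("wrist");print(np.round(c["mount"],3),c["K"])
E
```

```text
[[ 0.    -0.966 -0.259  0.066]
 [ 1.     0.    -0.     0.   ]
 [ 0.    -0.259  0.966 -0.142]
 [ 0.     0.     0.     1.   ]] [[301.37244426   0.         276.75397885]
 [  0.         301.37244426 209.52314956]
 [  0.           0.           1.        ]]
```

>>> {"method": "step_arm", "body": {
  "moves": [
    [0,50,40,20,0,0,0],
    [0,90,80,50,0,0,0],
    [0,130,125,80,0,0,-0.1],
    [0,160,170,100,0,0,-0.2],
    [0,190,215,120,0,0,-0.3],
    [0,210,260,120,0,0,-0.34],
    [0,210,305,120,0,0,-0.34],
    [0,210,350,120,0,0,-0.34],
    [0,210,395,120,0,0,-0.34],
    [0,210,440,120,0,0,-0.34]
  ]
}}

```text
clock: 1.15
position: [0.448, -0.169, 0.3508]
ee_rot: [1.0, 0.027, 0.0, 0.0]
ft_force: [1.1, 1.0, 0.6]
grip_width: 1.001
grasp_force: 0.0
```

>>> {"method": "step_arm", "body": {
  "moves": [
    [0,0,45,0,0,0,0],
    [0,0,90,0,0,0,0],
    [0,0,135,0,0,0,0],
    [0,0,180,0,0,0,0],
    [0,0,225,0,0,0,0],
    [0,0,270,0,0,0,0],
    [0,0,315,0,0,0,0],
    [0,0,350,0,0,0,0],
    [0,0,350,0,0,0,0]
  ]
}}

```text
clock: 2.05
position: [0.4465, 0.184, 0.3508]
ee_rot: [1.0, 0.03, -0.0, -0.001]
ft_force: [-0.8, -0.4, 0.1]
grip_width: 0.998
grasp_force: 0.0
```

```bash
cat > snap.py <<'E'
import sys,pickle
from h import *
n=sys.argv[1]; o=manip.get_obs(); c=manip.camera("wrist"); pickle.dump((c,o),open(n+".pkl","wb")); cv2.imwrite(f"pics/{n}.png",c["image"])
E
python3 snap.py w1
```

>>> {"method": "step_arm", "body": {
  "moves": [
    [0,0,45,0,0,0,0],
    [0,0,90,0,0,0,0],
    [0,0,90,0,0,0,0],
    [0,0,90,0,0,0,0]
  ]
}}

```text
clock: 2.5
position: [0.448, 0.2687, 0.3503]
ee_rot: [1.0, 0.027, -0.001, 0.0]
ft_force: [-0.0, -1.6, -0.4]
grip_width: 1.0
grasp_force: 0.0
```

```bash
python3 snap.py w2; python3 - <<'E'
from h import *
import pickle
W=[pickle.load(open(f"w{i}.pkl","rb")) for i in(1,2)]
cen=[]
for c,o in W:
    h=cv2.cvtColor(c["image"],cv2.COLOR_BGR2HSV);m=cv2.inRange(h,(40,90,40),(85,255,255))
    m[:60]=0
    k=max(cv2.findContours(m,0,2)[0],key=cv2.contourArea);r=cv2.minAreaRect(k);print(r,cv2.contourArea(k));cen.append(r)
    b=cv2.boxPoints(r);print([onz(c,*p,.04,o).round(4) for p in b])
E
```

```text
((234.5943145751953, 127.961669921875), (50.54008483886719, 10.462120056152344), 86.3086166381836) 455.5
[array([0.5428, 0.2599, 0.04  ]), array([0.5446, 0.2451, 0.04  ]), array([0.4742, 0.2384, 0.04  ]), array([0.4723, 0.2538, 0.04  ])]
((291.5, 132.5), (49.0, 9.0), 90.0) 399.0
[array([0.5425, 0.2588, 0.04  ]), array([0.5432, 0.246 , 0.04  ]), array([0.4743, 0.2411, 0.04  ]), array([0.4735, 0.2545, 0.04  ])]
```

View pics/w2.png

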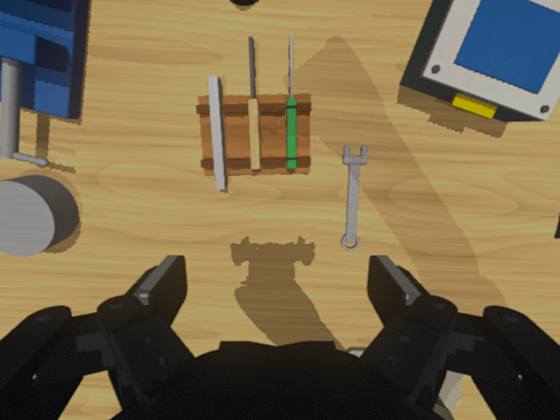

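w2 shows the rack at (198..310, 95..175), the green handle at column 291 over rows 99–168, and the blade tip at (291,37).

```bash
python3 - <<'E'
from h import *
import pickle
W=[pickle.load(open(f"w{i}.pkl","rb")) for i in(1,2)]
ends=[]
for c,o in W:
    h=cv2.cvtColor(c["image"],cv2.COLOR_BGR2HSV);m=cv2.inRange(h,(40,90,30),(85,255,255));m[:60]=0;m[220:]=0;m[:,:200]=0;m[:,330:]=0
    ys,xs=np.nonzero(m);ok=abs(xs-np.median(xs))<12;ys,xs=ys[ok],xs[ok]
    P=np.array([onz(c,u,v,.04,o)[:2] for u,v in zip(xs,ys)])
    vx=cv2.fitLine(P.astype(np.float32),cv2.DIST_HUBER,0,.001,.001).ravel();print("handle x range",P[:,0].min(),P[:,0].max(),"yaw",np.degrees(np.arctan2(vx[1],vx[0])),"ctr",P.mean(0))
    top,bot=ys.min(),ys.max(); e=[(xs[ys<=top+1].mean(),top),(xs[ys>=bot-1].mean(),bot)];ends.append(e);print(e)
    # blade tip: brightest-ish search column profile
    u=int(e[0][0]);g=cv2.cvtColor(c["image"],cv2.COLOR_BGR2GRAY).astype(int)
    print([ (int(v),int(np.argmax(g[v,u-14:u+15])+u-14),int(g[v,u-14:u+15].max())) for v in range(top-70,top,8)])
for j in(0,1): print(cross([ray(c,*ends[i][j],o) for i,(c,o) in enumerate(W)]))
E
```

```text
handle x range 0.4572873039039913 0.556873471289959 yaw 4.230521 ctr [0.50820238 0.24947893]
[(np.float64(232.77777777777777), np.int64(93)), (np.float64(236.25), np.int64(164))]
[(23, 246, 159), (31, 229, 159), (39, 229, 163), (47, 229, 160), (55, 229, 159), (63, 230, 160), (71, 230, 160), (79, 231, 159), (87, 244, 161)]
handle x range 0.45732273476816415 0.5564336232472616 yaw 3.858006 ctr [0.50714221 0.25057651]
[(np.float64(291.25), np.int64(98)), (np.float64(291.0), np.int64(168))]
[(28, 302, 155), (36, 291, 163), (44, 291, 161), (52, 291, 160), (60, 287, 158), (68, 277, 157), (76, 281, 158), (84, 278, 156), (92, 286, 159)]
(array([0.55676375, 0.25355212, 0.03675859]), [0.00023653343077891805, 0.00023653343077877916])
(array([0.45617782, 0.24692627, 0.02974998]), [0.00011109254927446857, 0.00011109254927448924])
```

>>> {"method": "step_arm", "body": {
  "moves": [
    [0.6,37,-9,-40,0,0,0.016],
    [0.6,74,-18,-85,0,0,0.016],
    [0.6,74,-18,-130,0,0,0.016],
    [0.6,74,-18,-175,0,0,0.016],
    [0.6,74,-18,-215,0,0,0.016],
    [0.6,74,-18,-250,0,0,0.016],
    [0.6,74,-18,-250,0,0,0.016],
    [0.6,74,-18,-250,0,0,0.016]
  ]
}}

```text
clock: 3.35
position: [0.5227, 0.2495, 0.1017]
ee_rot: [0.999, 0.033, 0.0, 0.0]
ft_force: [0.5, 0.5, 1.1]
grip_width: 0.404
grasp_force: 0.0
```

```bash
python3 snap.py w3; python3 - <<'E'
from h import *
import pickle
c,o=pickle.load(open("w3.pkl","rb"))
print(o["position"],R.from_quat(o["ee_rot"]).as_matrix().round(4),o["grip_width"])
for p in [(.507,.25,.04),(.557,.2535,.04),(.522,.251,.04)]: print(proj(c,p,o))
E
```

```text
[0.52271217 0.24954562 0.10173616] [[ 9.978e-01  6.690e-02  2.000e-04]
 [ 6.690e-02 -9.978e-01 -6.000e-04]
 [ 1.000e-04  6.000e-04 -1.000e+00]] 0.4037802125468105
[274.16796174 245.07884515]
[273.81674785 176.21692864]
[274.13725775 225.3020501 ]
```

View pics/w3.png

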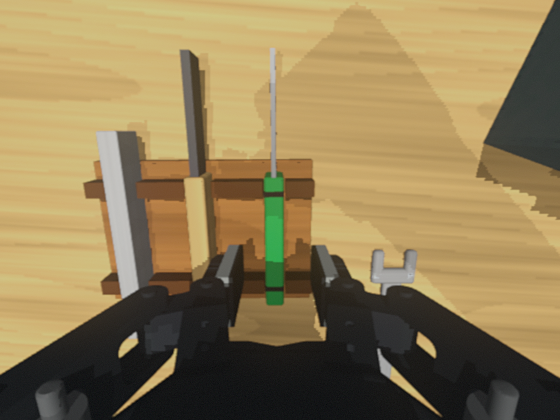

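w3 shows the handle at column 274, centred between the fingertips (243, 313), with its front end at row 175 as predicted. I'll descend and grip.

>>> {"method": "step_arm", "body": {
  "moves": [
    [0.6,0,1,-30,0,0,0],
    [0.6,0,1,-55,0,0,0],
    [0.6,0,1,-75,0,0,0],
    [0.6,0,1,-81,0,0,0],
    [0.6,0,1,-81,0,0,0],
    [1,0,1,-81,0,0,0],
    [1,0,1,-81,0,0,0],
    [1,0,1,-81,0,0,0],
    [1,0,1,-81,0,0,0],
    [1,0,1,-81,0,0,0]
  ],
  "grip_force": 60
}}

```text
clock: 4.4
position: [0.5233, 0.2524, 0.0219]
ee_rot: [0.999, 0.034, 0.002, -0.0]
ft_force: [-0.9, -0.7, 6.5]
grip_width: 0.149
grasp_force: 59.5
```

>>> {"method": "step_arm", "body": {
  "moves": [
    [1,0,0,10,0,0,0],
    [1,0,0,20,0,0,0],
    [1,0,0,35,0,0,0],
    [1,0,0,60,0,0,0],
    [1,0,0,100,0,0,0],
    [1,0,0,140,0,0,0],
    [1,0,0,180,0,0,0],
    [1,0,0,180,0,0,0]
  ]
}}

```text
clock: 5.2
position: [0.524, 0.2537, 0.2068]
ee_rot: [0.999, 0.035, 0.004, -0.002]
ft_force: [0.9, 0.7, -2.1]
grip_width: 0.145
grasp_force: 58.6
```

```bash
python3 snap.py w4
```

```text
(no output)
```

View pics/w4.png

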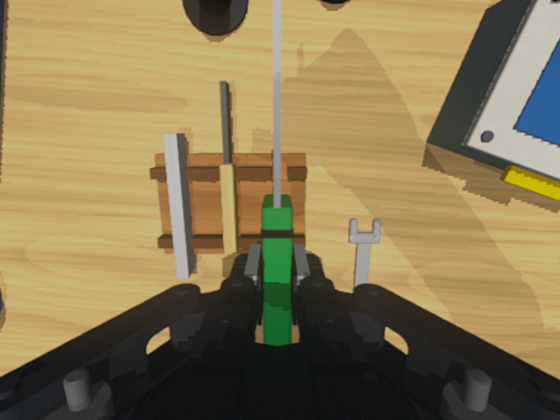

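The blade is clear of the rack and held straight at column 277. I'll carry it to the mat and tilt it about its long axis so it falls flat when released.

>>> {"method": "step_arm", "body": {
  "moves": [
    [1,-5,-40,0,0,0,0],
    [1,-10,-85,0,0,0,0],
    [1,-15,-130,0,0,0,0],
    [1,-20,-175,0,0,0,0],
    [1,-25,-220,0,0,0,0],
    [1,-30,-265,0,0,0,0],
    [1,-35,-310,0,0,0,0],
    [1,-40,-355,0,0,0,0],
    [1,-45,-400,0,0,0,0],
    [1,-48,-440,0,0,0,0]
  ]
}}

```text
clock: 6.25
position: [0.4726, -0.1903, 0.1994]
ee_rot: [0.999, 0.034, -0.001, 0.0]
ft_force: [0.6, 0.2, -1.3]
grip_width: 0.144
grasp_force: 58.8
```

>>> {"method": "step_arm", "body": {
  "moves": [
    [1,0,-30,-10,-0.1,0,0],
    [1,0,-60,-30,-0.2,0,0],
    [1,0,-90,-50,-0.3,0,0],
    [1,0,-110,-75,-0.4,0,0],
    [1,0,-115,-100,-0.5,0,0],
    [1,0,-115,-130,-0.6,0,0],
    [1,0,-115,-150,-0.62,0,0],
    [1,0,-115,-150,-0.62,0,0],
    [1,0,-115,-150,-0.62,0,0]
  ]
}}

```text
clock: 7.15
position: [0.4739, -0.3031, 0.05]
ee_rot: [0.952, 0.033, -0.011, 0.304]
ft_force: [0.6, -0.8, -1.0]
grip_width: 0.146
grasp_force: 59.0
```

```bash
python3 - <<'E'
from h import *
o=manip.get_obs();print(R.from_quat(o["ee_rot"]).as_matrix().round(3),np.round(o["joint_pos"],2),np.round(o["ft_force"],1),o["position"])
E
```

```text
[[ 0.998  0.069 -0.001]
 [ 0.056 -0.813 -0.58 ]
 [-0.041  0.579 -0.814]] [ 0.51  0.36 -0.44  2.03  0.98  0.99 -2.05] [ 0.6 -0.8 -1. ] [ 0.47387553 -0.30313481  0.04995711]
```

>>> {"method": "step_arm", "body": {
  "moves": [
    [1,0,0,-10,0,-0.041,0],
    [1,0,0,-20,0,-0.041,0],
    [1,0,0,-26,0,-0.041,0],
    [1,0,0,-29,0,-0.041,0],
    [1,0,0,-29,0,-0.041,0]
  ]
}}

```text
clock: 7.65
position: [0.4741, -0.3033, 0.0208]
ee_rot: [0.952, 0.026, 0.009, 0.305]
ft_force: [-0.5, 0.3, -2.4]
grip_width: 0.145
grasp_force: 59.0
```

>>> {"method": "step_arm", "body": {
  "moves": [
    [1,0,0,-1,0,0,0],
    [1,0,0,-2,0,0,0],
    [1,0,0,-2,0,0,0]
  ]
}}

```text
clock: 7.95
position: [0.4741, -0.3032, 0.0189]
ee_rot: [0.952, 0.027, 0.009, 0.306]
ft_force: [0.1, 0.8, -0.7]
grip_width: 0.147
grasp_force: 59.0
```

>>> {"method": "step_arm", "body": {
  "moves": [
    [1,0,0,-1,0,0,0],
    [1,0,0,-2,0,0,0],
    [1,0,0,-2,0,0,0]
  ]
}}

```text
clock: 8.25
position: [0.474, -0.3032, 0.0167]
ee_rot: [0.952, 0.027, 0.009, 0.306]
ft_force: [0.1, -0.4, -1.3]
grip_width: 0.144
grasp_force: 59.0
```

>>> {"method": "step_arm", "body": {
  "moves": [
    [1,0,0,-1,0,0,0],
    [1,0,0,-2,0,0,0],
    [1,0,0,-2,0,0,0]
  ]
}}

```text
clock: 8.55
position: [0.4742, -0.3034, 0.0163]
ee_rot: [0.951, 0.026, 0.009, 0.307]
ft_force: [-7.5, 8.2, 16.5]
grip_width: 0.147
grasp_force: 61.6
```

```bash
python3 snap.py w5
```

```text
(no output)
```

View pics/w5.png

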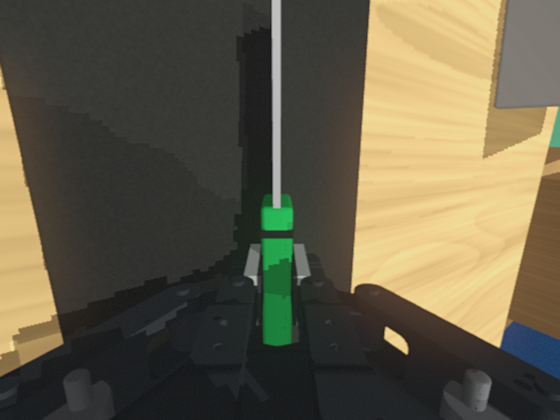

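w5 shows the blade upright-tilted over the mat, with the mat edges at columns ~30 and ~360, and the force shows contact at TCP z 16 mm. I'll open a little and draw back along the tool axis.

>>> {"method": "step_arm", "body": {
  "moves": [
    [0.74,0,-1,3,0,0,0],
    [0.74,0,-1,4,0,0,0],
    [0.74,0,-1,4,0,0,0],
    [0.74,0,3,10,0,0,0],
    [0.74,0,8,16,0,0,0],
    [0.74,0,12,22,0,0,0],
    [0.74,0,17,28,0,0,0],
    [0.74,0,22,35,0,0,0],
    [0.74,0,32,50,0,0,0],
    [0.6,0,42,65,0,0,0]
  ]
}}

```text
clock: 9.6
position: [0.4739, -0.2606, 0.0806]
ee_rot: [0.952, 0.027, 0.009, 0.305]
ft_force: [-0.3, 0.7, -0.1]
grip_width: 0.395
grasp_force: 0.0
```

>>> {"method": "step_arm", "body": {
  "moves": [
    [0.3,0,10,50,0.15,0,0],
    [0.3,-10,10,90,0.3,0,0],
    [0.3,-20,10,130,0.45,0,0],
    [0.3,-30,-10,170,0.61,0,0],
    [0.3,-40,-30,200,0.61,0,0],
    [0.3,-40,-30,200,0.61,0,0],
    [0.3,-40,-30,200,0.61,0,0]
  ]
}}

```text
clock: 10.3
position: [0.4338, -0.2924, 0.2811]
ee_rot: [1.0, 0.021, 0.017, 0.006]
ft_force: [-0.8, 0.9, -1.1]
grip_width: 0.698
grasp_force: 0.0
```

```bash
python3 snap.py w6;python3 -c "
from h import *
o=manip.get_obs();print(o['position'],R.from_quat(o['ee_rot']).as_matrix().round(3))"
```

```text
[ 0.43401797 -0.2906264   0.27972475] [[ 0.998  0.045  0.033]
 [ 0.045 -0.999 -0.01 ]
 [ 0.033  0.012 -0.999]]
```

View pics/w6.png

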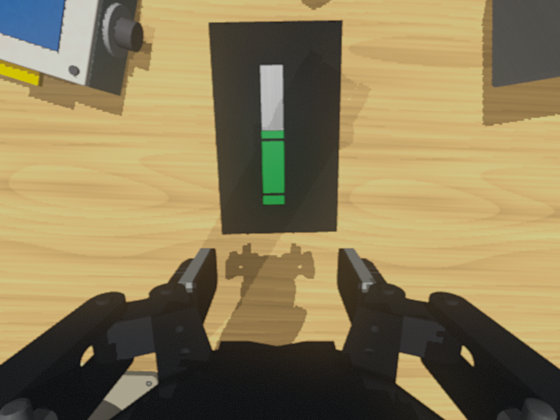

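w6 shows the blade lying flat on the mat: handle rows 130–204 at column 273, tip at (271,66). A second view gives its pose, and one of the case from nearby gives the seam.

>>> {"method": "step_arm", "body": {
  "moves": [
    [0.4,0,30,0,0.01,0.033,0],
    [0.4,0,60,0,0.01,0.033,0],
    [0.4,0,60,0,0.01,0.033,0],
    [0.4,0,60,0,0.01,0.033,0]
  ]
}}

```text
clock: 10.75
position: [0.4341, -0.2293, 0.279]
ee_rot: [1.0, 0.025, -0.001, 0.0]
ft_force: [-0.2, -1.4, -0.4]
grip_width: 0.599
grasp_force: 0.0
```

```bash
python3 snap.py w7; cat > flat.py <<'E'
import sys,pickle
from h import *
W=[pickle.load(open(n+".pkl","rb")) for n in sys.argv[1:]]
E=[]
for c,o in W:
    h=cv2.cvtColor(c["image"],cv2.COLOR_BGR2HSV);m=cv2.inRange(h,(40,90,25),(85,255,255))
    m=cv2.morphologyEx(m,cv2.MORPH_CLOSE,np.ones((7,7)));m[240:]=0
    k=max(cv2.findContours(m,0,2)[0],key=cv2.contourArea);r=cv2.minAreaRect(k);b=cv2.boxPoints(r)
    w=np.array([onz(c,*p,.017,o) for p in b]);print(r,w[:,:2].round(4).tolist(),"ctr",onz(c,*r[0],.017,o).round(4))
    a=b[np.argsort(b[:,1])];E.append([a[:2].mean(0),a[2:].mean(0)])
    f,bk=[onz(c,*p,.017,o) for p in E[-1]];print("yaw",np.degrees(np.arctan2(f[1]-bk[1],f[0]-bk[0])),"len",np.linalg.norm(f-bk))
for j in(0,1):print(cross([ray(c,*E[i][j],o) for i,(c,o) in enumerate(W)]))
E
python3 flat.py w6 w7; python3 - <<'E'
from h import *
o=manip.get_obs();print(o["position"],R.from_quat(o["ee_rot"]).as_matrix().round(3)[:,0])
E
```

```text
((272.8436279296875, 167.80775451660156), (74.11292266845703, 23.90739631652832), 88.75463104248047) [[0.5048, -0.2712], [0.5068, -0.3025], [0.4076, -0.3095], [0.4055, -0.2764]] ctr [ 0.4576 -0.2898  0.017 ]
yaw 3.514330471803997 len 0.09943974032636448
((322.20391845703125, 162.97512817382812), (24.64421844482422, 74.7135238647461), 1.7899105548858643) [[0.407, -0.2751], [0.5059, -0.2705], [0.5065, -0.3023], [0.4076, -0.3091]] ctr [ 0.4583 -0.2891  0.017 ]
yaw 3.2899119002562482 len 0.09913045886427427
(array([ 0.50609487, -0.28687139,  0.01362152]), [0.00019487956891926642, 0.0001948795689195358])
(array([ 0.40554044, -0.29306036,  0.01083353]), [0.00030796098553772524, 0.00030796098553771873])
[ 0.43390691 -0.23032055  0.27903421] [ 0.999  0.047 -0.001]
```

>>> {"method": "step_arm", "body": {
  "moves": [
    [0.4,0,45,0,0,0,0],
    [0.4,0,90,0,0,0,0],
    [0.4,0,135,0,0,0,0],
    [0.4,0,180,0,0,0,0],
    [0.4,0,180,0,0,0,0],
    [0.4,0,180,0,0,0,0]
  ]
}}

```text
clock: 11.4
position: [0.434, -0.051, 0.2796]
ee_rot: [1.0, 0.023, 0.0, 0.001]
ft_force: [0.3, -1.0, -0.6]
grip_width: 0.599
grasp_force: 0.0
```

```bash
python3 snap.py c1
```

>>> {"method": "step_arm", "body": {
  "moves": [
    [0.4,0,45,0,0,0,0],
    [0.4,0,90,0,0,0,0],
    [0.4,0,90,0,0,0,0],
    [0.4,0,90,0,0,0,0]
  ]
}}

```text
clock: 11.85
position: [0.4342, 0.038, 0.2796]
ee_rot: [1.0, 0.022, -0.0, 0.0]
ft_force: [0.1, -0.1, 0.8]
grip_width: 0.598
grasp_force: 0.0
```

```bash
python3 snap.py c2; cat > case.py <<'E'
import pickle,sys
from h import *
W=[pickle.load(open(n+".pkl","rb")) for n in sys.argv[1:]]
L=[];P=[]
def q(m):
    k=max(cv2.findContours(m,0,2)[0],key=cv2.contourArea);r=cv2.minAreaRect(k);b=cv2.boxPoints(r)
    # order: far-left, far-right, near-right, near-left (image)
    s=b[np.argsort(b[:,1])]; t=s[:2][np.argsort(s[:2,0])] if False else None
    ps=b-b.mean(0);a=np.arctan2(ps[:,1],ps[:,0]);b=b[np.argsort(a)];return r,b
for c,o in W:
    h=cv2.cvtColor(c["image"],cv2.COLOR_BGR2HSV)
    m=cv2.inRange(h,(22,170,90),(34,255,255));m[300:]=0;rl,bl=q(m)
    p=cv2.inRange(h,(100,130,50),(125,255,255));p[300:]=0
    rp,bp=q(p);L.append(bl);P.append(bp);print("lip",rl,"panel",rp)
    print(" lip@61",[onz(c,*x,.061,o)[:2].round(4).tolist() for x in bl],"\n panel@78",[onz(c,*x,.078,o)[:2].round(4).tolist() for x in bp])
for n,B in(("lip",L),("panel",P)):
    for j in range(4):
        p,e=cross([ray(c,*B[i][j],o) for i,(c,o) in enumerate(W)]);print(n,p.round(4),np.round(e,4))
E
python3 case.py c1 c2
```

```text
lip ((230.4062957763672, 72.27487182617188), (56.0592155456543, 15.144164085388184), 18.824710845947266) panel ((242.39450073242188, 9.518348693847656), (119.44094848632812, 55.36235809326172), 16.699243545532227)
 lip@61 [[0.5577, 0.0375], [0.5724, 0.0319], [0.5569, -0.0265], [0.5418, -0.0215]] 
 panel@78 [[0.6483, 0.0398], [0.6245, -0.0732], [0.5759, -0.0603], [0.6018, 0.057]]
lip ((310.3837890625, 76.42880249023438), (54.14055633544922, 15.396960258483887), 18.970409393310547) panel ((332.4326171875, 9.86129379272461), (117.46903991699219, 61.533138275146484), 19.09349250793457)
 lip@61 [[0.5576, 0.0371], [0.5725, 0.0323], [0.5573, -0.0254], [0.5419, -0.0213]] 
 panel@78 [[0.6563, 0.0377], [0.6289, -0.0744], [0.5755, -0.0614], [0.6056, 0.0554]]
lip [0.5574 0.0371 0.0626] [0.0001 0.0001]
lip [0.5728 0.0323 0.0592] [0.0001 0.0001]
lip [ 0.5578 -0.0262  0.0565] [0.0002 0.0002]
lip [ 0.542  -0.0214  0.06  ] [0. 0.]
panel [0.6473 0.0376 0.0893] [0.0036 0.0036]
panel [ 0.6252 -0.0729  0.0821] [0.002 0.002]
panel [ 0.5747 -0.0601  0.0822] [0.0002 0.0002]
panel [0.6015 0.055  0.0853] [0.0018 0.0018]
```

View pics/c2.png

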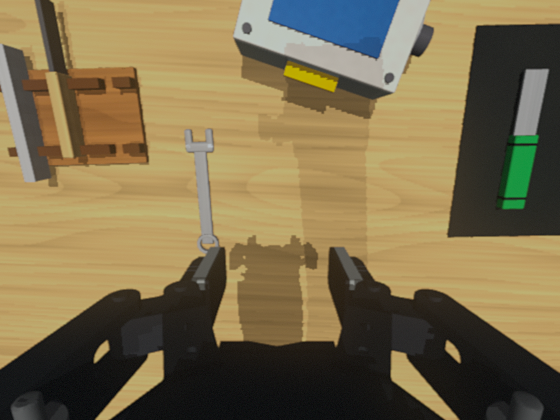

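c2 shows the lip at (310,76), the case intact and the blade on the mat at right. The seam is at (0.565, 0.004, 0.0655) with yaw -14.6°, and the panel centre confirms it. Next I'll regrasp the flat handle 22 mm ahead of its centre.

>>> {"method": "step_arm", "body": {
  "moves": [
    [0.4,5,-40,-10,0,0,0.014],
    [0.4,10,-85,-20,0,0,0.014],
    [0.4,15,-130,-40,0,0,0.014],
    [0.4,20,-175,-60,0,0,0.014],
    [0.4,30,-220,-80,0,0,0.014],
    [0.4,40,-265,-110,0,0,0.014],
    [0.4,45,-305,-150,0,0,0.014],
    [0.4,45,-327,-190,0,0,0.014],
    [0.4,45,-327,-225,0,0,0.014],
    [0.4,45,-327,-225,0,0,0.014]
  ]
}}

```text
clock: 12.9
position: [0.4738, -0.2894, 0.0488]
ee_rot: [1.0, 0.027, -0.005, -0.002]
ft_force: [-0.9, 0.4, 0.1]
grip_width: 0.6
grasp_force: 0.0
```

```bash
python3 snap.py w8; python3 - <<'E'
from h import *
import pickle
c,o=pickle.load(open("w8.pkl","rb"));print(o["position"],R.from_quat(o["ee_rot"]).as_matrix().round(3).tolist())
h=cv2.cvtColor(c["image"],cv2.COLOR_BGR2HSV);m=cv2.inRange(h,(40,90,25),(85,255,255))
ys,xs=np.nonzero(m)
for v in range(ys.min(),ys.max(),8):
    x=xs[ys==v]
    if len(x): print(v,x.min(),x.max(),onz(c,(x.min()+x.max())/2,v,.017,o)[:2].round(4))
E
```

```text
[ 0.47377955 -0.28943533  0.04880435] [[0.998, 0.054, -0.009], [0.054, -0.999, 0.004], [-0.009, -0.005, -1.0]]
185 258 284 [ 0.5072 -0.2844]
193 250 301 [ 0.5026 -0.2873]
201 250 301 [ 0.4978 -0.2876]
209 251 300 [ 0.4928 -0.2878]
217 251 300 [ 0.4879 -0.2881]
225 251 300 [ 0.4828 -0.2884]
233 251 300 [ 0.4777 -0.2886]
241 251 300 [ 0.4724 -0.2889]
249 252 316 [ 0.4675 -0.2945]
257 252 330 [ 0.4623 -0.2992]
265 247 308 [ 0.4564 -0.291 ]
273 252 301 [ 0.4508 -0.2907]
281 252 306 [ 0.4453 -0.2926]
289 253 299 [ 0.4394 -0.291 ]
297 253 299 [ 0.4336 -0.2913]
305 253 299 [ 0.4277 -0.2916]
313 283 283 [ 0.422  -0.2966]
321 253 299 [ 0.4156 -0.2923]
329 254 298 [ 0.4094 -0.2926]
```

>>> {"method": "step_arm", "body": {
  "moves": [
    [0.4,5,1,-15,-0.004,-0.009,0],
    [0.4,5,1,-30,-0.004,-0.009,0],
    [0.4,5,1,-38,-0.004,-0.009,0],
    [0.4,5,1,-42,-0.004,-0.009,0],
    [0.4,5,1,-44,-0.004,-0.009,0],
    [0.4,5,1,-44,-0.004,-0.009,0]
  ]
}}

```text
clock: 13.55
position: [0.4841, -0.2873, 0.0111]
ee_rot: [1.0, 0.03, 0.005, 0.002]
ft_force: [0.7, -0.8, 0.7]
grip_width: 0.603
grasp_force: 0.0
```

>>> {"method": "step_arm", "body": {
  "moves": [
    [0.5,0,0,-1,0,0,0],
    [0.5,0,0,-2,0,0,0],
    [0.5,0,0,-2,0,0,0]
  ]
}}

```text
clock: 13.85
position: [0.4841, -0.2872, 0.0089]
ee_rot: [1.0, 0.03, 0.005, 0.002]
ft_force: [0.3, 0.2, 0.3]
grip_width: 0.504
grasp_force: 0.0
```

>>> {"method": "step_arm", "body": {
  "moves": [
    [0.5,-5,0,-2,0,0.009,0],
    [0.5,-5,0,-4,0,0.009,0],
    [0.5,-5,0,-5,0,0.009,0],
    [0.5,-5,0,-6,0,0.009,0],
    [0.5,-5,0,-6,0,0.009,0]
  ]
}}

```text
clock: 14.35
position: [0.479, -0.2871, 0.0027]
ee_rot: [1.0, 0.03, 0.0, 0.002]
ft_force: [1.3, -0.3, 0.3]
grip_width: 0.501
grasp_force: 0.0
```

>>> {"method": "step_arm", "body": {
  "moves": [
    [0.6,0,0,1,0,0,0],
    [1,0,0,1,0,0,0],
    [1,0,0,1,0,0,0],
    [1,0,0,1,0,0,0],
    [1,0,0,1,0,0,0]
  ],
  "grip_force": 100
}}

```text
clock: 14.85
position: [0.4794, -0.2873, 0.0046]
ee_rot: [1.0, 0.03, 0.0, 0.003]
ft_force: [-1.5, 0.5, 6.6]
grip_width: 0.319
grasp_force: 99.6
```

>>> {"method": "step_arm", "body": {
  "moves": [
    [1,0,0,10,0,0,0],
    [1,0,0,25,0,0,0],
    [1,0,0,50,0,0,0],
    [1,0,0,80,0,0,0],
    [1,0,0,110,0,0,0],
    [1,0,0,110,0,0,0],
    [1,0,0,110,0,0,0]
  ]
}}

```text
clock: 15.55
position: [0.4794, -0.2874, 0.1151]
ee_rot: [1.0, 0.03, 0.001, 0.003]
ft_force: [-0.3, 0.3, -2.1]
grip_width: 0.319
grasp_force: 98.8
```

```bash
python3 snap.py w9; cat > held.py <<'E'
import sys,pickle
from h import *
c,o=pickle.load(open(sys.argv[1]+".pkl","rb"));Rm=R.from_quat(o["ee_rot"]).as_matrix();print(np.round(o["position"],4),Rm.round(3).tolist(),np.round(o["joint_pos"],2))
h=cv2.cvtColor(c["image"],cv2.COLOR_BGR2HSV);m=cv2.inRange(h,(40,90,25),(85,255,255));ys,xs=np.nonzero(m)
for v in range(ys.min(),ys.max(),10):
    x=xs[ys==v]
    if len(x): print(v,x.min(),x.max(),end=" | ")
print()
for dz in(-.008,-.004,0,.004,.008):   # handle top-front edge, points in tool frame: z distance from TCP
    p=np.array(o["position"])+Rm@np.array([.030,0,dz]);print(dz,proj(c,p,o).round(1),proj(c,np.array(o["position"])+Rm@np.array([.11,0,dz]),o).round(1))
g=cv2.cvtColor(c["image"],cv2.COLOR_BGR2GRAY)
for v in range(4,ys.min()+8,12): print(v,g[v,240:316:4].tolist())
E
python3 held.py w9
```

```text
[ 0.4794 -0.2874  0.1151] [[0.998, 0.059, 0.002], [0.059, -0.998, -0.006], [0.002, 0.006, -1.0]] [ 0.84  0.32 -0.44  1.76  0.16  1.09 -1.17]
214 282 286 | 224 244 309 | 234 244 309 | 254 247 307 | 264 247 308 | 274 244 311 | 284 248 309 | 294 248 310 | 304 246 311 | 314 247 307 | 324 248 306 | 334 249 305 | 344 263 291 | 
-0.008 [276. 209.] [276.   11.9]
-0.004 [276.  206.8] [276.   15.6]
0 [276.1 204.7] [276.  19.]
0.004 [276.1 202.8] [276.   22.3]
0.008 [276.1 200.9] [276.1  25.4]
4 [57, 59, 58, 57, 58, 57, 58, 56, 57, 57, 57, 57, 57, 55, 56, 55, 58, 56, 60]
16 [62, 60, 61, 63, 61, 61, 62, 60, 60, 62, 58, 59, 59, 60, 57, 58, 56, 47, 48]
28 [155, 216, 215, 215, 215, 219, 219, 222, 217, 200, 201, 200, 197, 200, 199, 199, 198, 201, 51]
40 [133, 214, 214, 214, 214, 217, 215, 217, 199, 200, 200, 199, 196, 199, 198, 197, 198, 200, 49]
52 [102, 213, 214, 214, 213, 215, 206, 202, 197, 199, 200, 198, 195, 198, 196, 195, 196, 196, 53]
64 [75, 214, 213, 212, 214, 197, 199, 201, 198, 196, 197, 197, 193, 197, 196, 195, 195, 196, 56]
76 [63, 211, 212, 210, 195, 194, 197, 199, 197, 195, 196, 196,
[... 499 characters left out ...]
 182, 182, 182, 136, 64]
148 [66, 128, 185, 182, 183, 181, 185, 184, 188, 179, 183, 183, 179, 182, 180, 180, 181, 118, 63]
160 [67, 109, 183, 180, 181, 180, 182, 181, 186, 178, 180, 181, 177, 180, 177, 178, 180, 99, 65]
172 [65, 85, 181, 179, 179, 178, 180, 179, 183, 176, 179, 178, 174, 177, 176, 177, 179, 86, 64]
184 [68, 66, 179, 177, 177, 177, 178, 177, 182, 175, 177, 176, 174, 177, 174, 175, 178, 74, 63]
196 [63, 60, 178, 178, 176, 176, 177, 178, 181, 174, 175, 175, 172, 175, 174, 174, 178, 69, 63]
208 [62, 59, 177, 176, 175, 176, 177, 176, 180, 172, 175, 173, 171, 174, 173, 173, 178, 62, 61]
220 [61, 82, 125, 125, 126, 126, 127, 127, 127, 126, 127, 126, 127, 125, 126, 127, 127, 106, 60]
```

The blade is held straight, with its tip 107 mm ahead of and 5.5 mm above the TCP, and its image width of 70 px fits no droop. I'll move to 30 mm in front of the seam, aligned to yaw -14.6°.

>>> {"method": "step_arm", "body": {
  "moves": [
    [1,-20,30,10,0,0,0],
    [1,-40,70,10,0,0,-0.06],
    [1,-47,115,10,0,0,-0.12],
    [1,-47,160,10,0,0,-0.18],
    [1,-47,205,10,0,0,-0.24],
    [1,-47,250,10,0,0,-0.3],
    [1,-47,290,10,0,0,-0.314],
    [1,-47,326,0,0,0,-0.314],
    [1,-47,326,-15,0,0,-0.314],
    [1,-47,326,-15,0,0,-0.314]
  ]
}}

```text
clock: 16.6
position: [0.4301, 0.0395, 0.0967]
ee_rot: [0.992, -0.126, -0.002, 0.002]
ft_force: [0.3, -0.4, -1.7]
grip_width: 0.322
grasp_force: 99.0
```

```bash
cat > tip.py <<'E'
from h import *
o=manip.get_obs();Rm=R.from_quat(o["ee_rot"]).as_matrix();t=np.array(o["position"])+Rm@[.107,0,-.0055]
psi=-.255;C=np.array([[np.cos(psi),np.sin(psi)],[-np.sin(psi),np.cos(psi)]])
s=C@(t[:2]-[.5652,.004]);x=Rm[:,0]
print("TCP",np.round(o["position"],4),"tip rel seam x,y",(s*1000).round(1),"tip z",(t[2]*1000).round(1),"yaw",np.arctan2(x[1],x[0]).round(4),"pitch",np.arcsin(x[2]).round(4),"roll",np.round(Rm[2,1],4),"F",np.round(o["ft_force"],1),"t",o["clock"],np.round(o["joint_pos"],2))
E
python3 tip.py
```

```text
TCP [0.4301 0.0395 0.0967] tip rel seam x,y [-32.7   0.5] tip z 101.8 yaw -0.2525 pitch -0.0042 roll 0.0052 F [ 0.3 -0.4 -1.7] t 16.6 [ 0.51  0.1  -0.73  2.07  0.08  1.01 -2.08]
```

>>> {"method": "step_arm", "body": {
  "moves": [
    [1,0,0,-15,0,0,0],
    [1,0,0,-28,0,0,0],
    [1,0,0,-36,0,-0.004,0],
    [1,0,0,-36,0,-0.004,0],
    [1,0,0,-36,0,-0.004,0]
  ]
}}

```text
clock: 17.1
position: [0.4321, 0.0387, 0.063]
ee_rot: [0.992, -0.127, 0.002, 0.002]
ft_force: [-0.2, -0.6, -1.5]
grip_width: 0.319
grasp_force: 99.0
```

```bash
python3 tip.py; python3 snap.py d1; python3 -c "
from h import *
c=manip.camera('scene');a=c['image'][160:290,180:360];b=cv2.imread('pics/d1.png')
t=cv2.resize(a,None,fx=3,fy=3,interpolation=2);print(t.shape);w=cv2.resize(b[0:260,120:440],(540,438))[:200]
cv2.imwrite('pics/mix.png',np.vstack([t,w]))"
```

```text
TCP [0.4321 0.0387 0.063 ] tip rel seam x,y [-30.6   0. ] tip z 68.9 yaw -0.2551 pitch 0.0037 roll 0.0034 F [-0.2 -0.6 -1.5] t 17.1 [ 0.49  0.15 -0.72  2.1   0.13  0.93 -2.13]
(390, 540, 3)
```

View pics/mix.png

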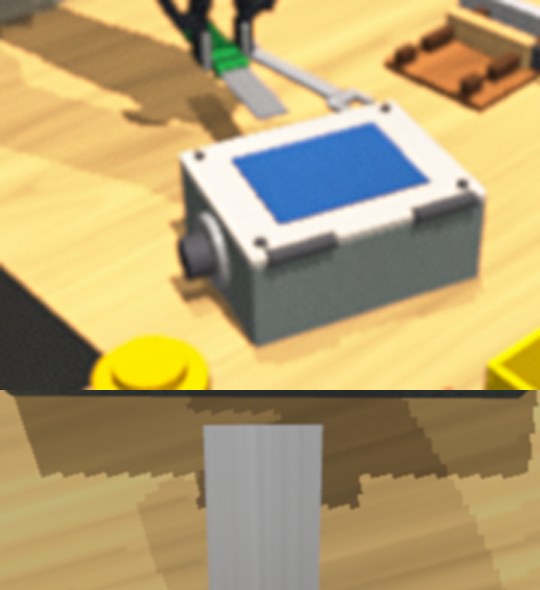

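The mix picture shows the blade level in front of the case and square to its front face, with its end at (263,425). I have no pictures left to view, so I'll go on by numbers.

>>> {"method": "step_arm", "body": {
  "moves": [
    [1,0,0,-2,0,0,0],
    [1,0,0,-3.5,0,0.004,0],
    [1,0,0,-3.5,0,0.004,0],
    [1,0,0,-3.5,0,0.004,0]
  ]
}}

```text
clock: 17.6
position: [0.4321, 0.0389, 0.0593]
ee_rot: [0.992, -0.127, -0.0, 0.002]
ft_force: [0.2, 0.9, -1.7]
grip_width: 0.317
grasp_force: 99.0
```

```bash
python3 tip.py
```

```text
TCP [0.4321 0.0389 0.0593] tip rel seam x,y [-30.6   0.2] tip z 64.8 yaw -0.2548 pitch 0.0 roll 0.0044 F [ 0.2  0.9 -1.7] t 17.6 [ 0.49  0.16 -0.72  2.1   0.14  0.93 -2.13]
```

>>> {"method": "step_arm", "body": {
  "moves": [
    [1,9.7,-2.5,0.7,0,0,0],
    [1,19.4,-5,0.7,0,0,0],
    [1,26,-6.8,0.7,0,0,0],
    [1,32,-8.3,0.7,0,0,0],
    [1,38,-9.9,0.7,0,0,0],
    [1,38,-9.9,0.7,0,0,0]
  ]
}}

```text
clock: 18.2
position: [0.4708, 0.0288, 0.06]
ee_rot: [0.992, -0.127, -0.0, 0.002]
ft_force: [-0.3, -0.5, -1.6]
grip_width: 0.323
grasp_force: 99.0
```

```bash
python3 tip.py
```

```text
TCP [0.4708 0.0288 0.06  ] tip rel seam x,y [9.4 0.2] tip z 65.5 yaw -0.2552 pitch 0.0002 roll 0.004 F [-0.3 -0.5 -1.6] t 18.2 [ 0.48  0.25 -0.69  2.01  0.2   0.95 -2.14]
```

>>> {"method": "step_arm", "body": {
  "moves": [
    [1,7,-1.8,0,0,0,0],
    [1,14,-3.6,0,0,0,0],
    [1,21,-5.5,0,0,0,0],
    [1,28,-7.3,0,0,0,0],
    [1,28,-7.3,0,0,0,0]
  ]
}}

```text
clock: 18.7
position: [0.499, 0.0213, 0.0601]
ee_rot: [0.992, -0.127, 0.0, 0.002]
ft_force: [0.2, 0.6, -2.3]
grip_width: 0.319
grasp_force: 99.0
```

```bash
python3 tip.py
```

```text
TCP [0.499  0.0213 0.0601] tip rel seam x,y [38.6  0.1] tip z 65.6 yaw -0.2554 pitch 0.0005 roll 0.004 F [ 0.2  0.6 -2.3] t 18.7 [ 0.46  0.31 -0.67  1.94  0.23  0.97 -2.15]
```

```bash
python3 - <<'E'
import numpy as np
r=101.4;L=107;h=5.5;ex=np.array([.968,-.252])
def tcp(ph,th):
    s,z=140-r*np.cos(ph),70+r*np.sin(ph)-1.5*np.cos(th)
    return np.array([s-L*np.cos(th)+h*np.sin(th), z-L*np.sin(th)-h*np.cos(th)]),(s,z)
t0=np.array([38.6-L,65.6-h])
for d in range(3,47,3):
    ph=np.radians(d);th=min(np.radians(20),ph*1.2);p,(s,z)=tcp(ph,th);q=p-t0
    lip=z-1.5-(s+16)*np.tan(th)-61; wall=z-1.5-s*np.tan(th)-61
    print(d,[1]+[round(float(x),0) for x in(*(q[0]*ex),q[1])]+[round(float(-th*.252),3),round(float(-th*.968),3),0],"clear lip/wall",round(lip,1),round(wall,1))
E
```

```text
3 [1, 1.0, -0.0, 2.0, -0.016, -0.061, 0] clear lip/wall 7.9 8.9
6 [1, 2.0, -1.0, 0.0, -0.032, -0.122, 0] clear lip/wall 9.6 11.7
9 [1, 4.0, -1.0, -1.0, -0.048, -0.182, 0] clear lip/wall 11.2 14.3
12 [1, 7.0, -2.0, -2.0, -0.063, -0.243, 0] clear lip/wall 12.5 16.6
15 [1, 10.0, -3.0, -4.0, -0.079, -0.304, 0] clear lip/wall 13.5 18.7
18 [1, 13.0, -3.0, -2.0, -0.088, -0.338, 0] clear lip/wall 15.7 21.6
21 [1, 15.0, -4.0, 3.0, -0.088, -0.338, 0] clear lip/wall 20.1 25.9
24 [1, 17.0, -4.0, 8.0, -0.088, -0.338, 0] clear lip/wall 24.3 30.1
27 [1, 19.0, -5.0, 13.0, -0.088, -0.338, 0] clear lip/wall 28.2 34.1
30 [1, 21.0, -6.0, 17.0, -0.088, -0.338, 0] clear lip/wall 32.0 37.8
33 [1, 24.0, -6.0, 22.0, -0.088, -0.338, 0] clear lip/wall 35.5 41.3
36 [1, 27.0, -7.0, 26.0, -0.088, -0.338, 0] clear lip/wall 38.8 44.6
39 [1, 30.0, -8.0, 31.0, -0.088, -0.338, 0] clear lip/wall 41.8 47.6
42 [1, 33.0, -9.0, 35.0, -0.088, -0.338, 0] clear lip/wall 44.6 50.4
45 [1, 37.0, -10.0, 38.0, -0.088, -0.338, 0] clear lip/wall 47.1 52.9
```

>>> {"method": "step_arm", "body": {
  "moves": [
    [1,1,0,2,-0.008,-0.03,0],
    [1,1,0,2,-0.016,-0.061,0],
    [1,2,0,1,-0.024,-0.09,0],
    [1,2,-1,0,-0.032,-0.122,0],
    [1,2,-1,0,-0.032,-0.122,0]
  ],
  "grip_force": 115
}}

```text
clock: 19.2
position: [0.4983, 0.0208, 0.0593]
ee_rot: [0.99, -0.126, 0.062, 0.011]
ft_force: [-0.2, 1.0, -6.3]
grip_width: 0.316
grasp_force: 118.0
```

```bash
python3 tip.py; python3 snap.py e1; python3 case.py e1 2>&1 | head -2; python3 held.py e1 | sed -n 2p
```

```text
TCP [0.4983 0.0208 0.0593] tip rel seam x,y [36.5 -0.5] tip z 78.2 yaw -0.2537 pitch 0.126 roll 0.0059 F [-0.2  1.  -6.3] t 19.2 [ 0.46  0.22 -0.68  2.05  0.27  0.83 -2.2 ]
lip ((229.0, 139.0), (32.0, 30.0), 90.0) panel ((276.5, 20.5), (41.0, 317.0), 90.0)
 lip@61 [[0.5722, 0.0321], [0.5686, 0.0183], [0.5542, 0.0223], [0.5578, 0.0363]] 
214 261 305 | 224 245 308 | 234 246 308 | 254 248 306 | 264 248 310 | 274 248 311 | 284 248 310 | 294 245 309 | 304 245 318 | 314 248 307 | 324 249 306 | 334 249 306 | 344 263 290 |
```

>>> {"method": "step_arm", "body": {
  "moves": [
    [1,2,0,-1,-0.016,-0.06,0],
    [1,5,-1,-2,-0.031,-0.121,0],
    [1,8,-2,-4,-0.047,-0.182,0],
    [1,11,-2,-2,-0.056,-0.216,0],
    [1,13,-3,3,-0.056,-0.216,0],
    [1,15,-3,8,-0.056,-0.216,0],
    [1,17,-4,13,-0.056,-0.216,0],
    [1,19,-5,17,-0.056,-0.216,0],
    [1,22,-5,22,-0.056,-0.216,0],
    [1,22,-5,22,-0.056,-0.216,0]
  ]
}}

```text
clock: 20.25
position: [0.5228, 0.0154, 0.0831]
ee_rot: [0.977, -0.126, 0.172, 0.024]
ft_force: [-3.5, -0.7, -4.0]
grip_width: 0.315
grasp_force: 118.5
```

```bash
python3 tip.py; python3 snap.py e2; python3 held.py e2 | sed -n 2p
```

```text
TCP [0.5228 0.0154 0.0831] tip rel seam x,y [54.8  0.3] tip z 124.8 yaw -0.2559 pitch 0.3492 roll 0.0037 F [-3.5 -0.7 -4. ] t 20.25 [ 0.43  0.1  -0.67  2.15  0.38  0.64 -2.33]
214 288 303 | 224 245 309 | 234 246 308 | 254 248 306 | 264 248 306 | 274 248 309 | 284 245 310 | 294 245 308 | 304 246 309 | 314 248 307 | 324 248 306 | 334 249 305 | 344 266 289 |
```

>>> {"method": "step_arm", "body": {
  "moves": [
    [1,3,-1,4,0,0,0],
    [1,6,-2,9,0,0,0],
    [1,9,-3,13,0,0,0],
    [1,13,-4,16,0,0,0],
    [1,17,-5,20,0,0,0],
    [1,17,-5,20,0,0,0],
    [1,17,-5,20,0,0,0]
  ]
}}

```text
clock: 21.0
position: [0.54, 0.0106, 0.1027]
ee_rot: [0.977, -0.126, 0.173, 0.024]
ft_force: [-0.3, 0.1, -2.3]
grip_width: 0.316
grasp_force: 118.7
```

```bash
python3 tip.py; python3 snap.py e3; python3 held.py e3 | sed -n 2p
```

```text
TCP [0.54   0.0106 0.1027] tip rel seam x,y [72.5  0.1] tip z 144.7 yaw -0.255 pitch 0.3511 roll 0.0035 F [-0.3  0.1 -2.3] t 21.0 [ 0.44  0.1  -0.66  2.1   0.35  0.68 -2.28]
214 294 303 | 224 245 308 | 234 245 308 | 254 247 306 | 264 248 306 | 274 248 310 | 284 246 310 | 294 245 309 | 304 246 308 | 314 249 307 | 324 249 306 | 334 249 305 | 344 265 289 |
```

>>> {"method": "step_arm", "body": {
  "moves": [
    [1,-5,1,-3,0,0,0],
    [1,-15,4,-6,0,0,0],
    [1,-30,8,-11,0,0,0],
    [1,-45,12,-16,0,0,0],
    [1,-60,16,-21,0,0,0],
    [1,-75,20,-23,0,0,0],
    [1,-91,24,-23,0,0,0],
    [1,-100,26,-15,0,0.06,0],
    [1,-105,27,0,0.02,0.12,0],
    [1,-105,27,10,0.04,0.18,0]
  ]
}}

```text
clock: 22.05
position: [0.4331, 0.0383, 0.1129]
ee_rot: [0.989, -0.125, 0.081, 0.016]
ft_force: [0.6, 0.6, -1.6]
grip_width: 0.313
grasp_force: 118.7
```

```bash
python3 tip.py; python3 - <<'E'
from h import *
S=manip.camera("scene")
h=cv2.cvtColor(S["image"],cv2.COLOR_BGR2HSV);m=cv2.inRange(h,(100,120,40),(125,255,255));m[:120]=0;m[260:]=0;m[:,:200]=0;m[:,350:]=0
w=cv2.inRange(h,(0,0,150),(180,50,255));w[:120]=0;w[260:]=0;w[:,:200]=0;w[:,350:]=0
for n,q in(("blue",m),("white",w)):
    k=max(cv2.findContours(q,0,2)[0],key=cv2.contourArea);print(n,cv2.boundingRect(k),cv2.contourArea(k))
ex=np.array([.968,-.252,0]);ey=np.array([.252,.968,0]);H=np.array([.5652,.004,.07])+.14*ex
for d in(0,30,40,45,50,55,60):
    a=np.radians(d);u=-ex*np.cos(a)+np.array([0,0,np.sin(a)]);nrm=ex*np.sin(a)+np.array([0,0,np.cos(a)])
    pts=np.array([proj(S,H+u*s+ey*t+nrm*.008) for s in(0,.14) for t in(-.09,.09)]);print(d,pts.round(0).tolist())
E
```

```text
TCP [0.4331 0.0383 0.1129] tip rel seam x,y [-31.8   0.3] tip z 135.8 yaw -0.2515 pitch 0.1641 roll 0.0111 F [ 0.6  0.6 -1.6] t 22.05 [ 0.42 -0.06 -0.66  2.17  0.06  0.88 -2.1 ]
blue (265, 179, 62, 53) 2081.0
white (246, 164, 97, 86) 5482.5
0 [[263.0, 246.0], [342.0, 223.0], [239.0, 210.0], [309.0, 192.0]]
30 [[264.0, 248.0], [343.0, 224.0], [240.0, 188.0], [315.0, 171.0]]
40 [[265.0, 248.0], [343.0, 225.0], [242.0, 183.0], [319.0, 166.0]]
45 [[265.0, 249.0], [343.0, 225.0], [244.0, 182.0], [321.0, 164.0]]
50 [[265.0, 249.0], [343.0, 225.0], [245.0, 180.0], [324.0, 162.0]]
55 [[265.0, 249.0], [343.0, 226.0], [247.0, 180.0], [327.0, 161.0]]
60 [[265.0, 250.0], [343.0, 226.0], [249.0, 179.0], [329.0, 161.0]]
```

The scene view agrees that the cover stands at about 47° by itself (white bounding box top row 164). I'll carry the blade back to the mat.

>>> {"method": "step_arm", "body": {
  "moves": [
    [1,0,-30,5,0.02,0.08,0],
    [1,0,-75,5,0.041,0.159,0],
    [1,0,-120,5,0.041,0.159,0],
    [1,0,-165,5,0.041,0.159,0],
    [1,10,-210,5,0.041,0.159,0],
    [1,20,-255,5,0.041,0.159,0],
    [1,35,-295,5,0.041,0.159,0],
    [1,46,-325,0,0.041,0.159,0],
    [1,46,-325,0,0.041,0.159,0]
  ]
}}

```text
clock: 23.0
position: [0.4795, -0.2914, 0.1106]
ee_rot: [0.992, -0.129, -0.0, 0.006]
ft_force: [0.1, 0.4, -0.9]
grip_width: 0.314
grasp_force: 118.6
```

>>> {"method": "step_arm", "body": {
  "moves": [
    [1,0,0,-10,0,0,0.1],
    [1,0,0,-25,0,0,0.2],
    [1,0,0,-40,0,0,0.3],
    [1,0,0,-55,0,0,0.31],
    [1,0,0,-70,0,0,0.31],
    [1,0,0,-80,0,0,0.31],
    [1,0,0,-80,0,0,0.31],
    [1,0,0,-80,0,0,0.31]
  ]
}}

```text
clock: 23.8
position: [0.4802, -0.2873, 0.0321]
ee_rot: [1.0, 0.028, 0.001, 0.006]
ft_force: [-0.0, 0.2, -1.8]
grip_width: 0.317
grasp_force: 118.6
```

```bash
python3 tip.py
```

```text
TCP [ 0.4802 -0.2873  0.0321] tip rel seam x,y [  93.1 -270.5] tip z 37.8 yaw 0.0561 pitch 0.0011 roll 0.0114 F [-0.   0.2 -1.8] t 23.8 [ 0.75  0.41 -0.35  1.83  0.19  0.93 -1.2 ]
```

>>> {"method": "step_arm", "body": {
  "moves": [
    [1,0,0,-12,0.006,0,0],
    [1,0,0,-20,0.006,0,0],
    [1,0,0,-24,0.006,0,0],
    [1,0,0,-26,0.006,0,0],
    [1,0,0,-26,0.006,0,0]
  ]
}}

```text
clock: 24.3
position: [0.4799, -0.2873, 0.0057]
ee_rot: [1.0, 0.028, 0.001, 0.003]
ft_force: [0.1, -0.3, -0.5]
grip_width: 0.307
grasp_force: 118.7
```

>>> {"method": "step_arm", "body": {
  "moves": [
    [1,0,0,-1,0,0,0],
    [1,0,0,-1,0,0,0]
  ]
}}

```text
clock: 24.5
position: [0.4802, -0.2875, 0.0052]
ee_rot: [1.0, 0.028, 0.001, 0.003]
ft_force: [-0.4, 0.4, -1.1]
grip_width: 0.315
grasp_force: 118.7
```

>>> {"method": "step_arm", "body": {
  "moves": [
    [0.6,0,0,-0.5,0,0,0],
    [0.45,0,0,0,0,0,0],
    [0.4,0,0,0,0,0,0],
    [0.4,0,0,10,0,0,0],
    [0.4,0,0,25,0,0,0],
    [0.4,0,0,60,0,0,0],
    [0.4,0,0,100,0,0,0],
    [0.4,-20,0,145,0,0,0],
    [0.4,-45,0,190,0,0,0],
    [0.4,-45,0,270,0,0,0]
  ]
}}

```text
clock: 25.5
position: [0.4324, -0.2875, 0.2465]
ee_rot: [1.0, 0.028, 0.0, 0.003]
ft_force: [1.0, -0.6, -0.1]
grip_width: 0.602
grasp_force: 0.0
```

>>> {"method": "step_arm", "body": {
  "moves": [
    [0.4,0,0,20,0,0,0],
    [0.4,0,0,20,0,0,0],
    [0.4,0,0,20,0,0,0]
  ]
}}

```text
clock: 25.8
position: [0.4353, -0.2872, 0.2647]
ee_rot: [1.0, 0.029, 0.001, 0.003]
ft_force: [-0.1, 0.4, -0.1]
grip_width: 0.598
grasp_force: 0.0
```

```bash
python3 tip.py; python3 snap.py f1; python3 flat.py f1 | head -3; python3 - <<'E'
from h import *
import pickle
for n in("top","scene"):
    a=pickle.load(open(n+".pkl","rb"))["image"];c=manip.camera(n);b=c["image"]
    d=(cv2.absdiff(a,b).max(2)>60).astype(np.uint8);d=cv2.morphologyEx(d,cv2.MORPH_OPEN,np.ones((2,2)))
    print(n,[cv2.boundingRect(k) for k in cv2.findContours(d,0,2)[0] if cv2.contourArea(k)>8])
    h=cv2.cvtColor(b,cv2.COLOR_BGR2HSV)
    if n=="scene":
        w=cv2.inRange(h,(0,0,150),(180,50,255));w[:120]=0;w[260:]=0;w[:,:200]=0;w[:,350:]=0
        k=max(cv2.findContours(w,0,2)[0],key=cv2.contourArea);print("cover",cv2.boundingRect(k))
E
```

```text
TCP [ 0.4353 -0.2872  0.2647] tip rel seam x,y [  49.6 -281.7] tip z 270.4 yaw 0.057 pitch 0.0024 roll 0.0064 F [-0.1  0.4 -0.1] t 25.8 [ 0.84  0.1  -0.38  1.67  0.04  1.37 -1.05]
((277.5, 163.0), (78.0, 25.0), 90.0) [[0.5064, -0.2703], [0.5082, -0.3014], [0.4085, -0.3083], [0.4066, -0.275]] ctr [ 0.4591 -0.2887  0.017 ]
yaw 3.3240132115169754 len 0.09985965849971286
(array([ 0.50058036, -0.28294965,  0.41124189]), [3.024274867681956e-17])
top [(440, 394, 11, 26), (450, 385, 4, 8), (455, 366, 5, 11), (473, 359, 87, 61), (458, 353, 6, 12), (536, 338, 24, 25), (349, 285, 72, 135), (486, 274, 6, 8), (422, 268, 8, 15), (489, 264, 6, 8), (389, 262, 11, 5), (495, 251, 7, 12), (386, 234, 13, 26), (495, 222, 9, 15), (516, 213, 4, 5), (507, 209, 6, 12), (382, 199, 14, 33), (492, 193, 15, 29), (180, 182, 8, 71), (423, 171, 38, 89), (249, 163, 71, 46), (262, 147, 58, 18)]
scene [(126, 241, 54, 45), (267, 238, 26, 12), (295, 237, 12, 5), (250, 233, 5, 9), (258, 211, 65, 25), (242, 209, 23, 38), (247, 165, 124, 73), (88, 154, 60, 89), (126, 151, 8, 6), (0, 141, 113, 77), (153, 102, 8, 8), (117, 92, 26, 50), (105, 92, 10, 13), (132, 83, 4, 6), (155, 53, 7, 14), (160, 51, 13, 34), (55, 44, 68, 101), (81, 41, 21, 8), (55, 32, 24, 9), (144, 0, 6, 5), (53, 0, 49, 31)]
cover (246, 165, 97, 85)
```

```bash
python3 -c "
from workcell import manip
print(manip.hand_in())"
```

```text
the job is handed in; nothing more can be done
None
```

Job done and handed in at about 26 s: the cover stands open by itself at about 47°, the pry blade lies flat and released on the mat, and the before/after images show nothing else moved.

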